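# Push the empty sprinkles tin through the sprung flap of the recycling caddy

## Robot

A 6-joint arm with a two-finger parallel gripper is mounted at the origin on the work surface. World frame = base frame: x ahead of the robot, y to its left, z up, the work surface at z = 0. Lengths are in m, angles in rad, forces in N, time in s.
With the tool pointing down it reaches from about 0.3 to 0.75 m from the base axis. Payload 8.5 kg.
Tool frame: the origin (TCP) lies midway between the tips of the shut fingers; the grasp point (between the pads) lies 19 mm behind it; z points along the fingers, x is the direction in which the jaws open and shut, and the axes are right-handed (so a half turn about z gives the same grasp; the last joint's range is limited). The gripper opens to 85 mm and grips with 20 to 120 N. Pads are 22 mm wide; open, the fingers measure 114 mm over their backs; the gripper's body (76 mm by 85 mm) begins 54 mm behind the grasp point. The pads swing forward as they close: fully open they stand 13 mm farther back than shut.
Start: joints at [-1.365, 0.381, 1.297, -0, 1.464, -0.215], TCP at [0.225, -0.502, 0.211] pointing down, gripper open.
Joint ranges: [-3.11, 3.11], [-0.89, 2.33], [0.22, 2.48], [-1.42, 4.56], [0.17, 2.85], [-2.88, 2.88]. Speed limits (rad/s): [2.39, 2.39, 3.14, 3.14, 3.14, 3.14].

## Interface

Orientations are given as a unit quaternion [x, y, z, w].
In Python, from workcell import r, imaging gives the robot as it stands.
- The arm moves only by the shell command python3 -m jog 'ROWS' [OPENING] [FORCE]. ROWS is JSON, a list of rows, each a list of 2 entries, a list of its own where there are three numbers: the shift along the tool's x, y, z in m, then the turn about the tool's z in degrees. In form: [[[tx, ty, tz], spin], ...]. A call has 1 to 20 rows; each row is the pose to reach, as a shift and turn from the pose commanded when the call began, along the tool's axes at that moment; what a row does not reach only later rows make up. A row lasts 1/12 s, in which the tool goes at most 41.7 mm and 7.16 degrees, less where a joint would pass 70% of its speed; a pose out of reach is approached as far as the arm can. A call with a gripper value outside its range is refused whole. OPENING is the gripper's target within -1 to 1 (shut at 1, half-way at 0, fully open at -1), set as the call begins (- or left out, the last holds). The fingers move at their own pace and stop on an object; FORCE is the grip in N (left out, the last holds). Time passes only in rows, so rows that repeat a pose let the fingers close. It gives the time, the measured TCP pose, the force and the opening at its end, in the units of the state.
- r.read_state(): the state, without advancing time (a new reading comes with each control period).
- imaging.camera(name): name is "side" or "top"; returns (picture, depth): 384x512x3 uint8, red, green, blue; 384x512 float32, m along the optical axis (not along the pixel's ray), 0 where there is no reading.
- imaging.camera_params(name): a dict with "K" (3x3 intrinsics, pixels), "k1" (the pictures are not rectified: a ray, as slopes to the right and down, at radius r is drawn at 1 + k1 r^2 times it, then the intrinsics apply), "R" (3x3) and "t" (3): a world point X has camera coordinates R X + t. Camera axes: x right, y down, z forward; pixel columns grow to the right and rows downward; lengths in m; the calibration is good to about 2 mm. A picture is of the moment at which its call begins. camera_params takes no time and is no camera call.
- r.finish_job(): hands the job in, once; it reports no verdict.
The state is a dict: "time": time; "qpos": joint angles; "dq": joint speeds; "joint_efforts": joint torques, N m; "position": TCP position; "tcp_rot": TCP orientation; "contact_force": force on the tool from outside, world axes, zero at the start; "torque": the same for the moment, N m; "gripper_width": finger opening in m.
Only numpy, scipy, OpenCV 4.12 (cv2) and the standard library are available. Lean on these libraries where they do the work, as an engineer would, in place of code of your own. Each camera call takes 0.05 s, during which the arm holds its last target.

## Task

Put the empty square blue sprinkles tin into the benchtop recycling caddy without picking it up: push the orange self-closing flap open with one finger and, while that finger keeps it open, gently push the tin along the deck and through the gap with the other finger, so that it drops into the well. Do not let the tin knock or shove the flap, do not lift, carry or squeeze the tin, and leave the mug, the glass bowl and the bench scraper where they are. Finish with the tin lying in the well and the flap swung shut.

Things in the scene. Friction and masses are not known exactly. Their poses are not given: they have to be found in the camera images.
- caddy: White and green recycling caddy fixed to the granite: a deck, a flap, then an open-topped well. Origin: on the granite below the deck's far edge, on the lane's centre line. Its +x is the way the tin is pushed (deck to well), +y points to the flap's hinge side, +z up. All mm below are in this frame. Space above deck and well is open.
- lane_end (a point): Deck's far edge, x 0, y 0, z 70 mm. The flat deck spans x -185 to 0, y -45 to 70. On it a straight lane 54 mm wide lies between green rails 9 mm high, 4 mm thick, at y = -29 and 29; fingers can pass above them. A tin whose centre passes x = 0 tips off the edge into the well. A jamb 8 mm square stands at x -6, y -37, up to z 126.
- well_floor (a point): Centre of the well's floor, at x 73, y 12, z 6 mm. The well spans x 0 to 147, y -61 to 86, open on top; side walls up to z 66, green end wall up to z 100 with a hood lip over x 118 to 153 at z 102.
- flap_hinge (a point): Point on the flap's vertical hinge axis at its lower edge: x -6, y 62, z 82 mm, on an aluminium post of radius 5 up to z 126. The orange flap is an upright plate 4 mm thick, z 82 to 126. Shut, it stands square across the lane at x -6, from y 54 to -26; its free end is 88 mm from the hinge axis.
- flap (a joint): Flap angle in rad: 0 shut, growing as it swings away from the deck over the well (to caddy +x), limit 1.7; at 1.57 it points along +x. It cannot swing towards the deck. A weak spring (closing moment about 0.01 N m when shut, 0.06 N m at 1.5 rad) shuts it within about a second when let go.
- tin_center (a point): Centre (half-way up) of the empty sprinkles tin: closed square blue tin with an aluminium lid, 44 x 44 mm, 40 mm high, about 45 g, standing loose in the lane on the caddy's deck, roughly square to it, 55 to 115 mm before the deck's edge. It slides easily if pushed straight along the lane but may bind if pressed hard sideways against a rail. The point is 90 mm above the granite.
- mug: Bystander: blue ceramic mug of steel piping tips, 80 mm diameter, handle reaching 71 mm along its +y, about 110 mm high with the tips, loose on the granite. Origin: centre of its underside.
- bowl: Bystander: glass bowl, 120 mm rim diameter, 55 mm high, loose on the granite. Origin: centre of its underside.
- scraper: Bystander: white plastic bench scraper lying flat on the granite, 100 x 130 mm blade 4 mm thick with a 12 mm thick grip edge along its -x side. Origin: centre of its underside.
There are look-alikes about, which are no part of the job. Of the things like the part that bears tin_center, leave any that is yellow; of the rest the smaller one is meant.

How it is judged:
On the way, in this order (a step that is already met when the one before it is completed fails the run):
1. a finger pushes the flap open while the tin still stands on the deck, before the flap (value of joint flap above 0.6 rad and contact force between the fingers and flap above 0.05 N and x of tin_center in the frame of caddy below -0.03 m and z of tin_center in the frame of caddy above 0.08 m), for 0.1 s.
2. the tin is pushed into the gap at the deck's edge while a finger keeps the flap open (value of joint flap above 0.6 rad and contact force between the fingers and flap above 0.05 N and x of tin_center in the frame of caddy above -0.015 m and z of tin_center in the frame of caddy above 0.07 m), for 0.04 s.
At the end, for the whole second after the job is handed in: The tin lies at rest in the caddy's well (centre inside the well's walls and less than 55 mm above the granite) and the flap has swung shut (below 0.1 rad) (x of tin_center in the frame of caddy between 0.01 and 0.147 m and y of tin_center in the frame of caddy between -0.061 and 0.086 m and z of tin_center in the frame of caddy below 0.055 m and value of joint flap below 0.1 rad and linear speed of tin below 0.05 m/s); the robot touches nothing.
It fails at once if the tin shoves the flap (over 1 N between them) (contact force between tin and flap above 1 N).
It fails at once if the tin is lifted (centre more than 15 mm above its height on the deck) (z of tin_center in the frame of caddy above 0.105 m).
It fails at once if the tin is squeezed or pushed roughly (over 15 N from the fingers) (contact force between the fingers and tin above 15 N).
It fails at once if the mug, bowl or scraper is moved more than 20 mm (distance of any of mug, bowl, scraper from where it was at the start of the episode above 0.02 m).
It also fails if it takes over 38 s, if anything falls off the work surface, if the arm or the gripper's body presses on something with over 40 N, if the wrist force passes 120 N, or if a joint passes its speed limit or range.

## Working session

There is one attempt and no reset: what is moved stays moved. The work goes in short steps, Python scripts to look and compute and a shell command to move; the robot and the scene stay as the last step left them, time stands still between calls to the robot, and variables do not carry over. Pictures are saved under pics/ and viewed, and the job is handed in when it is done.

```bash
ls; mkdir -p pics; python3 - <<'E'
from workcell import r, imaging
import cv2, numpy as np
for n in ["side","top"]:
    p,d=imaging.camera(n); cv2.imwrite(f"pics/{n}0.png",p[:,:,::-1]); np.savez(f"{n}0.npz",p=p,d=d)
    print(n,imaging.camera_params(n))
print(r.read_state())
E
```

```text
pics
side {'K': array([[489.1432283 ,   0.        , 256.12217471],
       [  0.        , 489.1432283 , 194.79242775],
       [  0.        ,   0.        ,   1.        ]]), 'k1': -0.1833196099302324, 'R': array([[-0.67605771, -0.73682701,  0.00565039],
       [-0.5416132 ,  0.49171551, -0.68181449],
       [ 0.49960095, -0.46400627, -0.7315033 ]]), 't': array([0.3778814 , 0.31683945, 0.87775893])}
top {'K': array([[405.03164252,   0.        , 256.8344101 ],
       [  0.        , 405.03164252, 185.32908591],
       [  0.        ,   0.        ,   1.        ]]), 'k1': -0.06362770910629352, 'R': array([[ 0.02348253, -0.99959205,  0.01625757],
       [-0.99256277, -0.02525423, -0.11908558],
       [ 0.11944757, -0.01334023, -0.99275088]]), 't': array([0.02264926, 0.51735007, 1.04279866])}
{'time': 0.1, 'qpos': array([-1.36529751e+00,  3.81123890e-01,  1.29814795e+00, -1.59801129e-06,
        1.46359112e+00, -2.15300532e-01]), 'dq': array([-9.96765149e-05, -1.60848550e-03, -2.64942864e-03, -5.79538899e-04,
        1.75903134e-03, -1.34953637e-03]), 'joint_efforts': array([ 3.28511233e-03, -4.49222803e+01, -2.31657636e+01, -2.12393920e-04,
        3.68703768e-03,  9.00329411e-06]), 'position': array([ 0.2246083 , -0.50174011,  0.21028856]), 'tcp_rot': array([ 8.39193001e-01, -5.43833342e-01, -4.47477370e-04, -4.50756107e-04]), 'contact_force': array([ 0.03191583,  0.20922812, -0.48372658]), 'torque': array([ 0.00704785, -0.00710199,  0.01423285]), 'gripper_width': 0.08518859484854645}
```

View pics/side0.png

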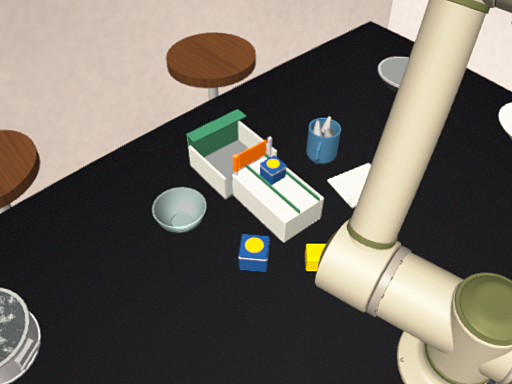

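View pics/top0.png

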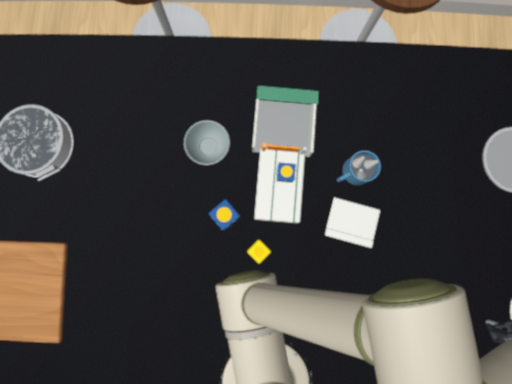

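```bash
cat > h.py <<'E'
import numpy as np, cv2
from workcell import r, imaging
def ray(n,uv):
    c=imaging.camera_params(n);K=c["K"];k1=c["k1"]
    uv=np.atleast_2d(np.asarray(uv,float))
    d=np.array([k1,0,0,0.])
    s=cv2.undistortPoints(uv[:,None,:],K,d)[:,0]
    v=np.c_[s,np.ones(len(s))]@c["R"]
    o=-c["R"].T@c["t"]
    return o,v
def plane(n,uv,z):
    o,v=ray(n,uv); return o+v*((z-o[2])/v[:,2])[:,None]
def proj(n,X):
    c=imaging.camera_params(n)
    return cv2.projectPoints(np.atleast_2d(X).astype(float),cv2.Rodrigues(c["R"])[0],c["t"],c["K"],np.array([c["k1"],0,0,0.]))[0][:,0]
def cloud(n,d):
    vv,uu=np.indices(d.shape); o,v=ray(n,np.c_[uu.ravel(),vv.ravel()])
    return (o+v*d.ravel()[:,None]).reshape(*d.shape,3)
E
python3 - <<'E'
from h import *
p=np.load("top0.npz")["p"][:,:,::-1]
c=p[75:235,240:340]; cv2.imwrite("pics/topc0.png",cv2.resize(c,None,fx=3.7,fy=3.7,interpolation=cv2.INTER_CUBIC))
p=np.load("side0.npz")["p"][:,:,::-1]
c=p[100:245,180:335]; cv2.imwrite("pics/sidec0.png",cv2.resize(c,None,fx=4,fy=4,interpolation=cv2.INTER_CUBIC))
for n in ["top","side"]:
    z=np.load(n+"0.npz"); C=cloud(n,z["d"]); hsv=cv2.cvtColor(z["p"],cv2.COLOR_RGB2HSV)
    for nm,lo,hi in [("orange",(5,180,150),(16,255,255)),("blue",(105,130,60),(120,255,255)),("yellow",(20,150,150),(30,255,255)),("green",(65,100,40),(90,255,200))]:
        m=cv2.inRange(hsv,lo,hi); k,l,s,ce=cv2.connectedComponentsWithStats(m)
        for i in range(1,k):
            if s[i,4]>25:
                q=C[l==i]; print(n,nm,s[i],ce[i].round(1),np.median(q,0).round(3),q[:,2].max().round(3))
E
```

```text
top orange [269 146  29   5  54] [282.6 148. ] [ 0.601 -0.026  0.116] 0.128
top blue [278 164  16  17  78] [283.7 174.8] [ 0.529 -0.025  0.109] 0.113
top blue [208 199  32  32 338] [223.6 214.2] [0.438 0.12  0.052] 1.096
top yellow [282 167  10   9  76] [286.4 171. ] [ 0.545 -0.035  0.111] 0.116
top yellow [218 208  13  13 136] [223.7 214.1] [0.437 0.118 0.055] 0.06
top yellow [247 240  24  24 322] [258.3 251.3] [0.344 0.028 0.039] 0.046
top green [256  85  63  19 855] [287.3  94. ] [ 0.746 -0.035  0.102] 1.096
side orange [233 140  34  32 458] [249.2 155.6] [ 0.6   -0.017  0.106] 0.856
side blue [261 156  26  18 135] [273.7 165. ] [ 0.533 -0.031  0.11 ] 0.114
side blue [260 168  25  16 169] [272.3 176. ] [ 0.524 -0.016  0.088] 0.856
side blue [238 234  32  25 416] [253.6 246.7] [0.432 0.122 0.053] 0.856
side blue [238 259  30  13 298] [252.6 265.3] [0.417 0.141 0.022] 0.042
side yellow [267 159  12   9  84] [272.7 163.1] [ 0.543 -0.034  0.112] 0.114
side yellow [246 238  17  14 200] [253.9 244.6] [0.436 0.12  0.055] 0.058
side yellow [305 244  21  27 415] [313.  255.6] [0.342 0.042 0.039] 0.856
side green [ 186  109   60   48 1461] [215.2 132.7] [ 0.753 -0.038  0.066] 0.856
side green [246 166  54  46 140] [271.9 187.6] [ 0.518 -0.005  0.077] 0.856
side green [286 171  33  29  79] [302.2 185.3] [ 0.472 -0.06   0.076] 0.083
```

View pics/topc0.png

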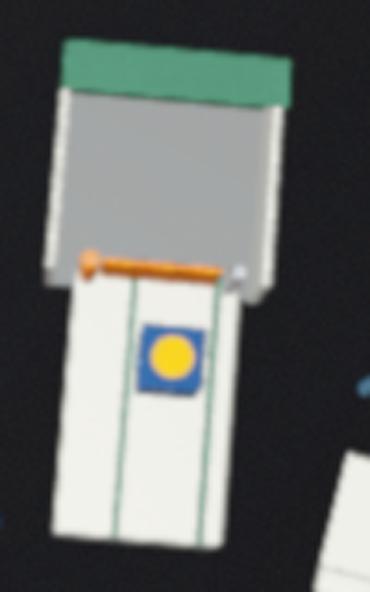

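View pics/sidec0.png

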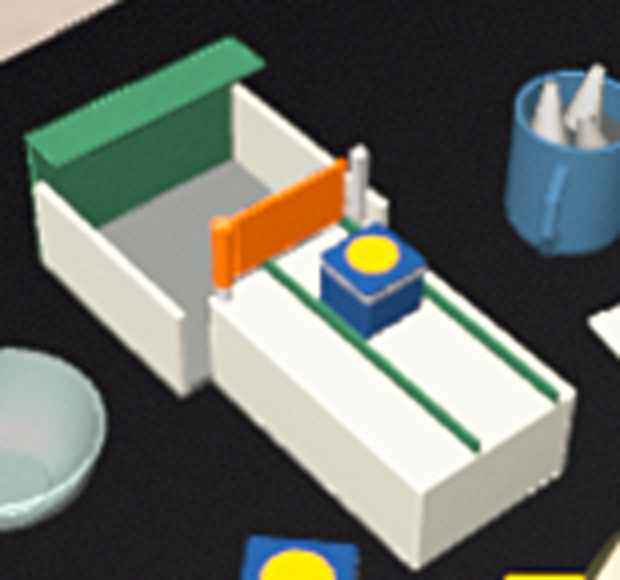

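```bash
python3 - <<'E'
from h import *
T=lambda u,v:(u/3.7+240-.36,v/3.7+75-.36)
S=lambda u,v:(u/4+180-.37,v/4+100-.37)
obs=[("top",T(52,534),(-185,70,70)),("top",T(222,547),(-185,-45,70)),("top",T(90,258),(-6,62,126)),("top",T(239,268),(-6,-37,126)),
("side",S(418,488),(-185,70,70)),("side",S(574,396),(-185,-45,70)),("side",S(222,221),(-6,62,126)),("side",S(359,151),(-6,-37,126)),("side",S(212,303),(0,70,70))]
A=[];B=[]
for n,uv,c in obs:
    A.append(np.array(c[:2])/1e3);B.append(plane(n,[uv],c[2]/1e3)[0,:2])
A=np.array(A);B=np.array(B)
def fit(A,B):
    a=A-A.mean(0);b=B-B.mean(0)
    th=np.arctan2((a[:,0]*b[:,1]-a[:,1]*b[:,0]).sum(),(a*b).sum())
    R=np.array([[np.cos(th),-np.sin(th)],[np.sin(th),np.cos(th)]]);return th,R,B.mean(0)-R@A.mean(0)
th,R,t=fit(A,B)
print(np.degrees(th),t,((A@R.T+t-B)*1e3).round(1))
for i in (slice(0,4),slice(4,9)):
    print(fit(A[i],B[i])[0],fit(A[i],B[i])[2])
# tin lid: corners top
lid=plane("top",[T(145,325),T(206,327),T(200,393),T(138,388)],.11)
print((lid[:,:2]-t)@R*1e3)
for n,uv in [("top",(286.4,171.)),("side",(272.7,163.1))]:
    X=plane(n,[uv],.11)[0]; print(n,X,(X[:2]-t)@R*1e3)
np.savez("cad.npz",th=th,R=R,t=t)
s=r.read_state(); q=s["tcp_rot"]
from scipy.spatial.transform import Rotation as Ro
M=Ro.from_quat(q).as_matrix();print(M.round(3))
E
```

```text
-3.758237379149753 [ 0.60738969 -0.04066694] [[ 1.3 -0.4]
 [-0.1  1.3]
 [-1.   0.1]
 [-3.5  0.1]
 [-2.   1.4]
 [ 1.6 -3.9]
 [-1.7  1.9]
 [-0.5  0.4]
 [ 6.  -0.9]]
-0.05861128886400446 [ 0.6083541  -0.04027778]
-0.0724805753806962 [ 0.60651977 -0.04096368]
[[-43.47691975  21.17176674]
 [-41.05371954 -19.64004653]
 [-85.82439507 -19.09497573]
 [-86.24974053  22.31707027]]
top [ 0.54456496 -0.03575131  0.11      ] [-63.01182776   0.78710631]
side [ 0.54419633 -0.03560852  0.11      ] [-63.38902666   0.90542475]
[[ 0.408 -0.913 -0.   ]
 [-0.913 -0.408  0.001]
 [-0.001 -0.    -1.   ]]
```

```bash
cat >> h.py <<'E'
from scipy.spatial.transform import Rotation as Ro
cad=np.load("cad.npz") 
def w(x,y): return cad["R"]@np.array([x,y])/1e3+cad["t"]
def go(xy_cad,z,jaw_cad_deg,pr=True):
    """shift in tool axes (from measured pose) to TCP at caddy xy mm, world z, jaw angle"""
    s=r.read_state(); M=Ro.from_quat(s["tcp_rot"]).as_matrix(); p=s["position"]
    tgt=np.r_[w(*xy_cad),z]; d=M.T@(tgt-p)
    a=np.degrees(np.arctan2(M[1,0],M[0,0])); want=jaw_cad_deg+np.degrees(cad["th"])
    cur=(p[:2]-cad["t"])@cad["R"]*1e3
    print("t",round(s["time"],2),"tcp cad",cur.round(1),"z",p[2].round(4),"jaw",round(a-np.degrees(cad["th"]),2),"F",s["contact_force"].round(2),"w",round(s["gripper_width"],4))
    print("shift",d.round(4),"spin",round(-(((want-a)+90)%180-90),2))
E
python3 -c "
from h import *
go((-74.6,18.3),.20,12)"
```

```text
t 0.1 tcp cad [-351.7 -485.2] z 0.2103 jaw -62.13 F [ 0.03  0.21 -0.48] w 0.0852
shift [-0.3155 -0.4803  0.0108] spin -74.13
```

```bash
python3 -m jog '[[[-0.009,-0.013,0],-2],[[-0.026,-0.04,0],-6],[[-0.047,-0.072,0],-11],[[-0.068,-0.104,0],-16],[[-0.089,-0.136,0.001],-21],[[-0.110,-0.168,0.002],-26],[[-0.131,-0.2,0.003],-31],[[-0.152,-0.232,0.004],-36],[[-0.173,-0.264,0.005],-41],[[-0.194,-0.296,0.006],-46],[[-0.215,-0.328,0.007],-51],[[-0.236,-0.36,0.008],-56],[[-0.257,-0.392,0.009],-61],[[-0.277,-0.423,0.01],-66],[[-0.295,-0.45,0.01],-70],[[-0.308,-0.469,0.01],-73],[[-0.3155,-0.4803,0.01],-74],[[-0.3155,-0.4803,0.01],-74],[[-0.3155,-0.4803,0.01],-74],[[-0.3155,-0.4803,0.01],-74]]' -1; python3 - <<'E'
from h import *
go((-74.6,18.3),.13,12)
p,d=imaging.camera("side"); cv2.imwrite("pics/side1.png",cv2.resize(p[60:260,130:400,::-1],None,fx=2.8,fy=2.8))
np.savez("side1.npz",p=p,d=d)
p,d=imaging.camera("top"); cv2.imwrite("pics/top1.png",cv2.resize(p[60:260,180:400,::-1],None,fx=2.8,fy=2.8))
E
```

```text
time: 1.77
position: [0.5336, -0.018, 0.2007]
tcp_rot: [0.998, 0.071, -0.0, -0.0]
contact_force: [-0.5, 0.2, -0.2]
gripper_width: 0.0853
t 1.77 tcp cad [-75.1  17.8] z 0.2007 jaw 11.86 F [-0.46  0.21 -0.23] w 0.0853
shift [ 0.0007 -0.0004  0.0707] spin -0.14
```

View pics/side1.png

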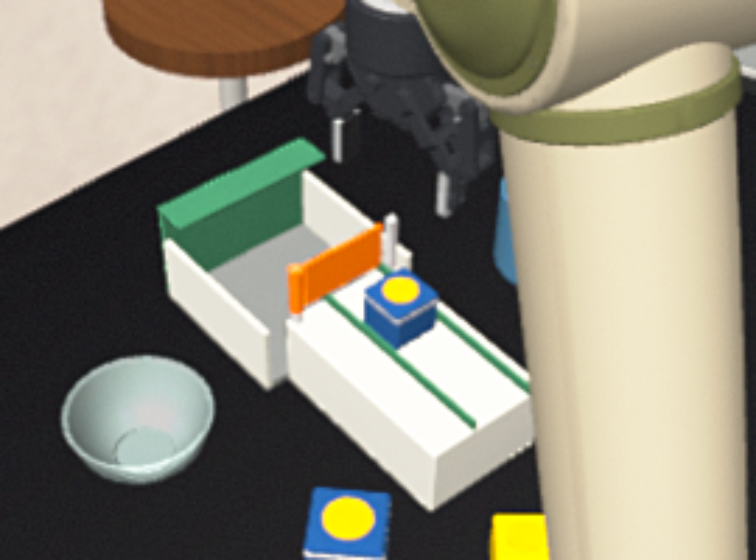

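View pics/top1.png

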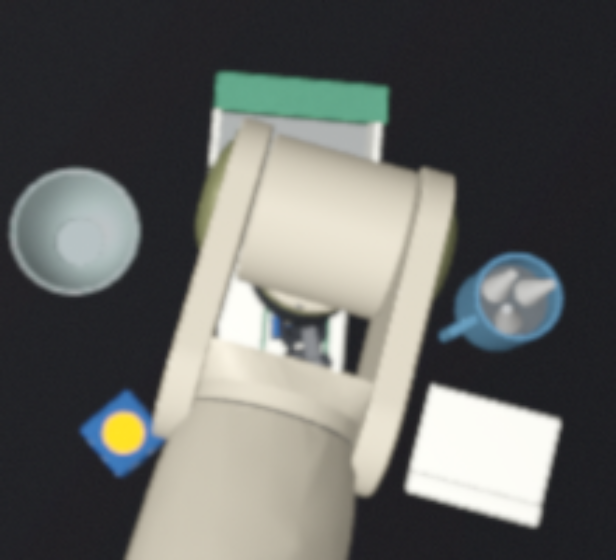

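```bash
python3 - <<'E'
from h import *
z=np.load("side1.npz");p=z["p"];C=cloud("side",z["d"])
cv2.imwrite("pics/tips1.png",cv2.resize(p[90:150,235:315,::-1],None,fx=9,fy=9,interpolation=cv2.INTER_CUBIC))
f=lambda u,v:(u/2.8+130,v/2.8+60)
X=plane("side",[f(340,161),f(445,214)],.2137)
print((X[:,:2]-cad["t"])@cad["R"]*1e3)
# predicted inner-tip points, and lowest depth points
for x,y in [(-75.1-42.5*.979-0,17.8-42.5*.206),(-75.1+42.5*.979,17.8+42.5*.206)]: print(x,y,proj("side",np.r_[w(x,y),.2137]))
for sl in [(slice(100,125),slice(240,262)),(slice(115,145),slice(278,300))]:
    q=C[sl].reshape(-1,3); q=q[(q[:,2]>.18)&(q[:,2]<.3)]; print(np.percentile(q[:,2],[0,2,5,10]).round(4))
E
```

```text
[[  -9.98790307   18.7437901 ]
 [-105.72505192   -2.45665586]]
-116.7075 9.045000000000002 [[288.26419832 141.50456448]]
-33.49249999999999 26.555 [[255.4970762  124.40479858]]
[0.2344 0.2366 0.238  0.2411]
[0.2344 0.2411 0.244  0.2467]
```

View pics/tips1.png

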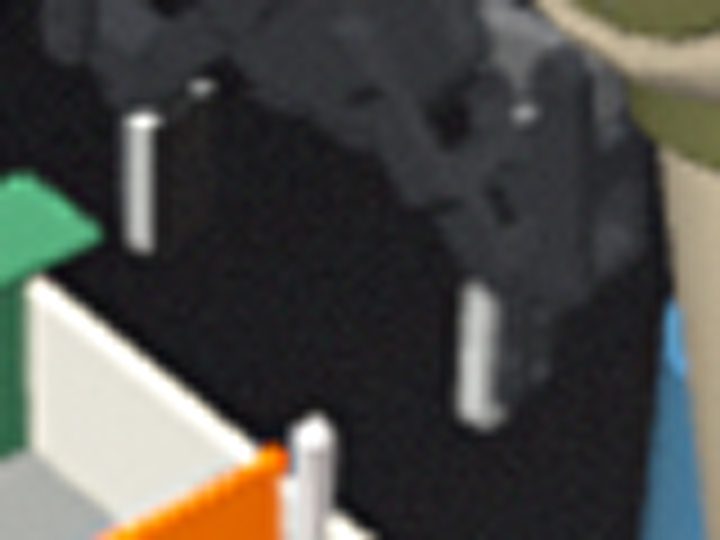

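```bash
python3 - <<'E'
from h import *
z=np.load("side1.npz");p=z["p"].astype(float);d=z["d"];C=cloud("side",d)
g=np.clip(p*3.0,0,255).astype(np.uint8)
cv2.imwrite("pics/tips1b.png",cv2.resize(g[90:150,235:315,::-1],None,fx=9,fy=9,interpolation=cv2.INTER_NEAREST))
Z=(C[95:146:2,244:304:2,2]*1e3).round().astype(int)
for row,v in zip(Z,range(95,146,2)): print(v,' '.join(f"{k:4d}" for k in row))
E
```

```text
95  285  285  286  291  302  303  305  306  307  305  308  309  312  322  325  327  326  324  325  325  330  332  331  331  333  335  339  338  578  582
97    1  279  287  288  291  297  301    2    1  302  305  306  308  310  322  324  324  320  321  323  325  326  326  328  329  337  339  340  337  334
99    0    0  282  282  286  293  278  275    1   -2  299  299  305  305  315  318  320  320  317  319  321  322  306  308  326  331  337  337  334  331
101    1    0  279  278  281  274  273  269    1    1   -2  295  299  302  302  312  315  314  316  313  313    2  301  302  304  329  331  334  329  325
103   -2    0  265  270  271  271  264  262   -1    0    1    0   -1    1  298  302  309  311  313  304   -4   -1  298  303  323  324  325  328  326  322
105   -1   -2  262  269  272  267  263  260    1   -1   -2    2    2    3   -2  296  305  308  307  307    2  297  303  300  300  322  321  323  321  316
107   -3    2  257  262  265  260  257  254    0    1   -1    0   -2    0    1    1   -5  302  305  306  304  301  301  299  296  317  320  319  317  315
109   -1    0  252  260  
[... 2200 characters left out ...]
 128    1    2    1   -1    1    5   -1    2    1   -1    1    1    1    0   -1    1
139   23   27   35   35   45   53   53   61   64   69    3    1  124  122    1    2    2   -1    5    2   -3  856   -1    4    0    2    2    0   -3    2
141   18   21   24   32   40   47   49   53   59  125  123  126  115  118    2    1    1    0   -1    1    1   -4    1    1    5    1   -1    4    0   -3
143    9   14   22   28   32   37   42  127  126  120  120  117  111  113    1   -2    2    0    3   -1    2    3    2    0    4    1    1    0    0   -1
145    3    7  856   17   26  126  126  126  121  116  114  111  106  107    3    3   -3    2   -2    2   -3   -1    0    0    0    2    2    2    2    4
```

View pics/tips1b.png

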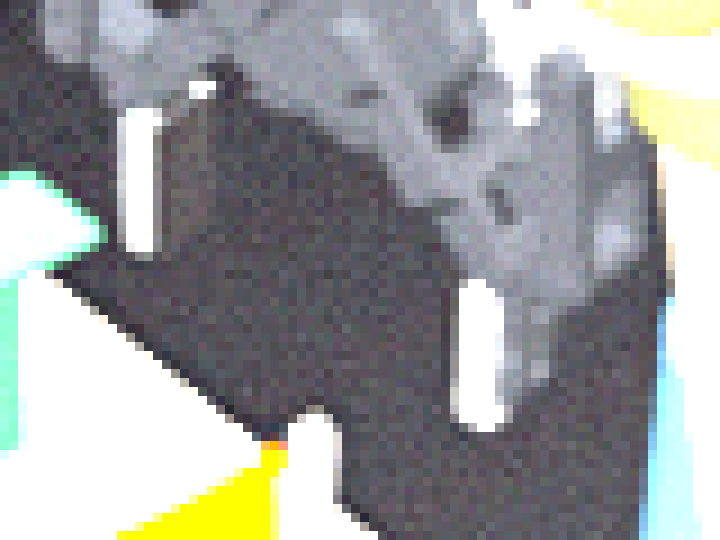

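```bash
cat >> h.py <<'E'
def tips(n,p,d,sls,zr,thr=120):
    C=cloud(n,d)
    for sl in sls:
        m=(p[sl].min(-1)>thr); q=C[sl][m]; q=q[(q[:,2]>zr[0])&(q[:,2]<zr[1])]
        xy=(q[:,:2]-cad["t"])@cad["R"]*1e3
        print(len(q),"z",np.percentile(q[:,2],[0,5,50,95,100]).round(4),"x",np.percentile(xy[:,0],[5,50,95]).round(1),"y",np.percentile(xy[:,1],[5,50,95]).round(1))
E
python3 - <<'E'
from h import *
z=np.load("side1.npz")
tips("side",z["p"],z["d"],[(slice(101,119),slice(247,256)),(slice(120,139),slice(284,292))],(.2,.29))
E
```

```text
43 z [0.2395 0.2414 0.2592 0.2713 0.2783] x [-35.4 -31.2 -23.8] y [35.3 38.4 40.5]
50 z [0.2344 0.2395 0.2573 0.2713 0.2755] x [-126.4 -123.9 -120.5] y [16.7 19.9 21.9]
```

```bash
python3 -m jog '[[[0,0,0.01],0],[[0,0,0.03],0],[[0,0,0.05],0],[[0,0,0.07],0],[[0,0,0.09],0],[[0,0,0.105],0],[[0,0,0.118],0],[[0,0,0.125],0],[[0,0,0.125],0],[[0,0,0.125],0]]'; python3 - <<'E'
from h import *
go((-74.6,18.3),.057,12)
p,d=imaging.camera("side"); cv2.imwrite("pics/side2.png",cv2.resize(p[110:220,200:330,::-1],None,fx=5,fy=5,interpolation=cv2.INTER_CUBIC))
np.savez("side2.npz",p=p,d=d)
E
```

```text
time: 2.7
position: [0.5342, -0.0183, 0.0762]
tcp_rot: [0.998, 0.07, 0.0, 0.0]
contact_force: [-0.1, -0.3, -0.1]
gripper_width: 0.0852
t 2.7 tcp cad [-74.5  17.6] z 0.0762 jaw 11.83 F [-0.09 -0.27 -0.1 ] w 0.0852
shift [ 0.     -0.0008  0.0192] spin -0.17
```

View pics/side2.png

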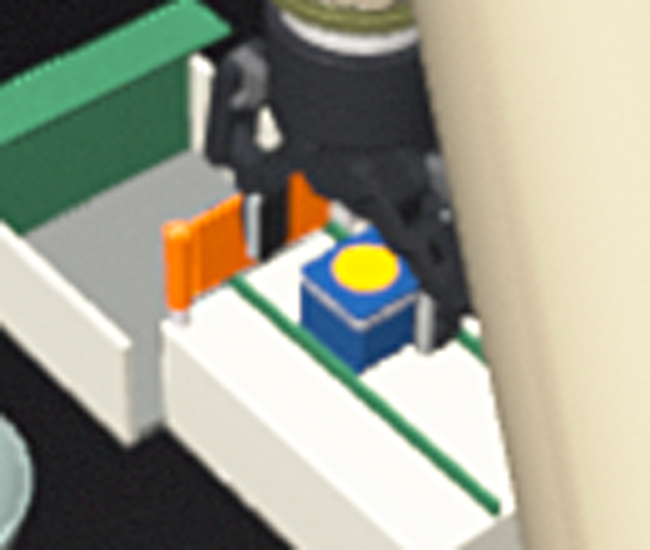

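```bash
python3 - <<'E'
from h import *
z=np.load("side2.npz");d=z["d"];p=z["p"];C=cloud("side",d)
tips("side",p,d,[(slice(146,164),slice(246,255)),(slice(165,183),slice(281,289))],(.08,.18))
xy=(C[...,:2]-cad["t"])@cad["R"]*1e3
m=(p.max(-1)<90)&(C[...,2]>.09)
m[:, :238]=0;m[:110]=0;m[185:]=0;m[:,300:]=0
for z0 in np.arange(.1,.22,.01):
    k=m&(C[...,2]>z0)&(C[...,2]<z0+.01)
    if k.sum()>3: print(round(z0,2),k.sum(),"x",np.percentile(xy[k][:,0],[2,98]).round(),"y",np.percentile(xy[k][:,1],[2,98]).round())
E
```

```text
36 z [0.0891 0.0971 0.1299 0.1471 0.1482] x [-33.5 -29.1  -9.5] y [25.2 37.7 39.2]
38 z [0.1004 0.1054 0.1282 0.1437 0.1487] x [-125.6 -121.3  -86. ] y [-4.8 19.  20.8]
0.11 16 x [-35. -29.] y [20. 37.]
0.12 29 x [-131.  -30.] y [ 3. 35.]
0.13 42 x [-131.  -30.] y [-1. 36.]
0.14 35 x [-131.  -28.] y [11. 37.]
0.15 57 x [-141.   -9.] y [ 1. 44.]
0.16 132 x [-142.   -5.] y [ 2. 45.]
0.17 168 x [-137.   -7.] y [-1. 44.]
0.18 114 x [-135.  -11.] y [ 5. 43.]
0.19 125 x [-111.  -11.] y [19. 44.]
0.2 127 x [-116.  -15.] y [15. 44.]
0.21 72 x [-115.  -12.] y [ 7. 43.]
```

```bash
python3 -m jog '[[[0,-0.0005,0.004],0],[[0,-0.0005,0.010],0],[[0,-0.0005,0.016],0],[[0,-0.0005,0.019],0],[[0.0029,0.0001,0.019],0],[[0.0059,0.0007,0.019],0],[[0.0088,0.0013,0.019],0],[[0.0117,0.002,0.019],0],[[0.0147,0.0026,0.019],0],[[0.0176,0.0032,0.019],0],[[0.0206,0.0038,0.019],0],[[0.0225,0.0042,0.019],0],[[0.0225,0.0042,0.019],0],[[0.0225,0.0042,0.019],0]]'; python3 - <<'E'
from h import *
go((-74.6+23,18.3),.057,12)
p,d=imaging.camera("side"); cv2.imwrite("pics/side3.png",cv2.resize(p[110:220,200:330,::-1],None,fx=5,fy=5,interpolation=cv2.INTER_CUBIC))
np.savez("side3.npz",p=p,d=d)
E
```

```text
time: 3.92
position: [0.5571, -0.0189, 0.0568]
tcp_rot: [0.997, 0.071, 0.0, 0.0]
contact_force: [-1.2, -1.9, 1.1]
gripper_width: 0.0855
t 3.92 tcp cad [-51.6  18.4] z 0.0568 jaw 11.87 F [-1.15 -1.89  1.13] w 0.0855
shift [-0.      0.0001 -0.0002] spin -0.13
```

View pics/side3.png

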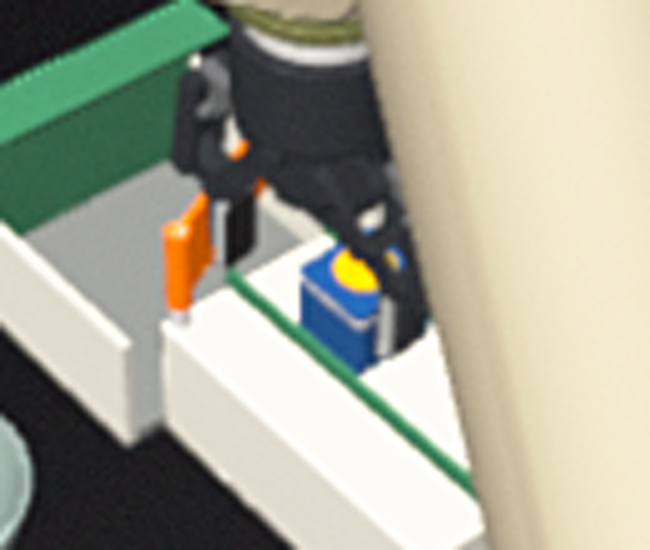

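```bash
python3 -m jog '[[[0.002,0.0004,0],0],[[0.0039,0.0008,0],0],[[0.0059,0.0012,0],0],[[0.0078,0.0016,0],0],[[0.0098,0.002,0],0],[[0.0122,0.0026,0],0],[[0.0147,0.0031,0],0],[[0.0171,0.0036,0],0],[[0.0196,0.0041,0],0],[[0.022,0.0046,0],0],[[0.0235,0.0049,0],0],[[0.0245,0.0051,0],0],[[0.0245,0.0051,0],0],[[0.0245,0.0051,0],0]]'; python3 - <<'E'
from h import *
go((-74.6+48,18.3),.057,12)
p,d=imaging.camera("side"); cv2.imwrite("pics/side4.png",cv2.resize(p[110:220,200:330,::-1],None,fx=5,fy=5,interpolation=cv2.INTER_CUBIC))
np.savez("side4.npz",p=p,d=d)
E
```

```text
time: 5.13
position: [0.5823, -0.0205, 0.0568]
tcp_rot: [0.998, 0.071, 0.0, 0.0]
contact_force: [-0.4, -1.8, 0.7]
gripper_width: 0.0855
t 5.13 tcp cad [-26.4  18.5] z 0.0568 jaw 11.86 F [-0.35 -1.78  0.66] w 0.0855
shift [-0.0002  0.0001 -0.0002] spin -0.14
```

View pics/side4.png

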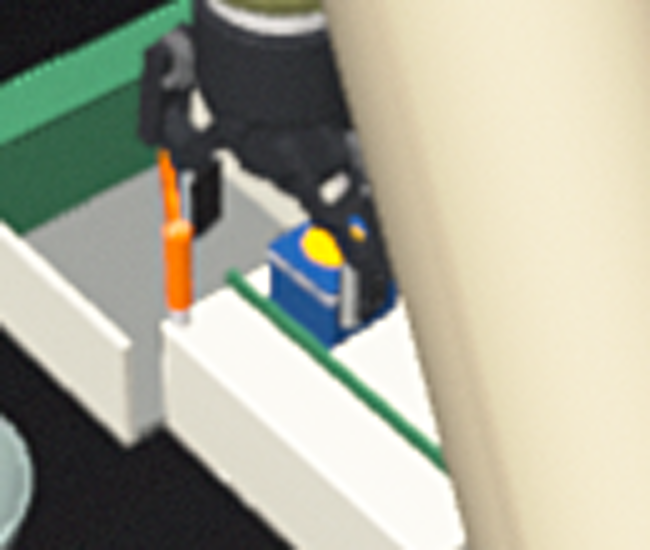

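```bash
python3 -m jog '[[[0.0015,0.0003,0],0],[[0.0034,0.0007,0],0],[[0.0054,0.0011,0],0],[[0.0073,0.0015,0],0],[[0.0093,0.0019,0],0],[[0.0113,0.0024,0],0],[[0.0132,0.0028,0],0],[[0.0152,0.0032,0],0],[[0.0171,0.0036,0],0],[[0.0191,0.004,0],0],[[0.021,0.0044,0],0],[[0.023,0.0048,0],0],[[0.025,0.0052,0],0],[[0.0265,0.0055,0],0],[[0.0274,0.0057,0],0],[[0.0274,0.0057,0],0],[[0.0274,0.0057,0],0]]'; python3 - <<'E'
from h import *
go((-74.6+76,18.3),.057,12)
p,d=imaging.camera("side"); cv2.imwrite("pics/side5.png",cv2.resize(p[110:220,200:330,::-1],None,fx=5,fy=5,interpolation=cv2.INTER_CUBIC))
np.savez("side5.npz",p=p,d=d)
E
```

```text
time: 6.6
position: [0.6101, -0.0222, 0.0569]
tcp_rot: [0.997, 0.071, 0.0, 0.0]
contact_force: [0.7, -1.1, -0.2]
gripper_width: 0.0854
t 6.6 tcp cad [ 1.5 18.6] z 0.0569 jaw 11.87 F [ 0.74 -1.14 -0.21] w 0.0854
shift [-0.0002  0.0002 -0.0001] spin -0.13
```

View pics/side5.png

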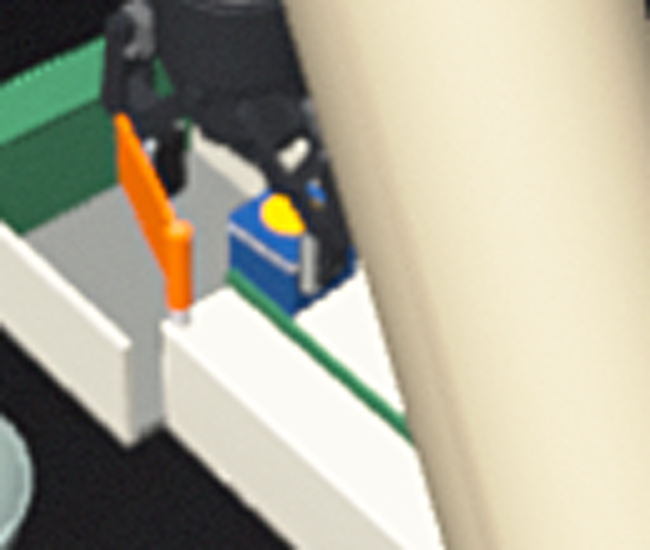

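```bash
python3 - <<'E'
from h import *
f=lambda u,v:(u/5+200-.4,v/5+110-.4)
X=plane("side",[f(229,224),f(299,272)],.11); print((X[:,:2]-cad["t"])@cad["R"]*1e3)
X=plane("side",[f(173,225),f(120,118)],.126); print((X[:,:2]-cad["t"])@cad["R"]*1e3)
E
```

```text
[[ -3.07152589  30.79888638]
 [-47.2914488   25.89958326]]
[[-2.14088613 61.27571242]
 [72.13973318 36.16618474]]
```

```bash
python3 -m jog '[[[-0.0029,-0.0006,0],0],[[-0.0022,-0.004,0],-2],[[-0.0013,-0.0084,0],-4],[[-0.0013,-0.0084,0],-4],[[0.0001,-0.0081,0],-4],[[0.0016,-0.0078,0],-4],[[0.0036,-0.0074,0],-4],[[0.0055,-0.007,0],-4],[[0.0065,-0.0068,0],-4],[[0.0065,-0.0068,0],-4],[[0.0065,-0.0068,0],-4]]'; python3 - <<'E'
from h import *
go((20,26.5),.057,16)
p,d=imaging.camera("side"); cv2.imwrite("pics/side6.png",cv2.resize(p[110:220,200:330,::-1],None,fx=5,fy=5,interpolation=cv2.INTER_CUBIC))
p,d=imaging.camera("top"); cv2.imwrite("pics/top6.png",cv2.resize(p[75:235,220:350,::-1],None,fx=3.7,fy=3.7,interpolation=cv2.INTER_CUBIC))
E
```

```text
time: 7.57
position: [0.6157, -0.0147, 0.0568]
tcp_rot: [0.994, 0.105, 0.0, 0.0]
contact_force: [0.9, -1.0, -0.3]
gripper_width: 0.0853
t 7.57 tcp cad [ 6.6 26.5] z 0.0568 jaw 15.85 F [ 0.93 -1.04 -0.32] w 0.0853
shift [ 0.0129  0.0037 -0.0002] spin -0.15
```

View pics/side6.png

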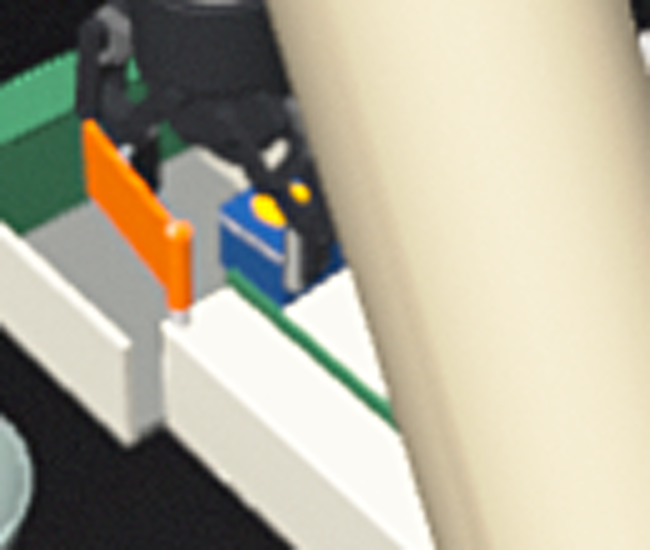

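View pics/top6.png

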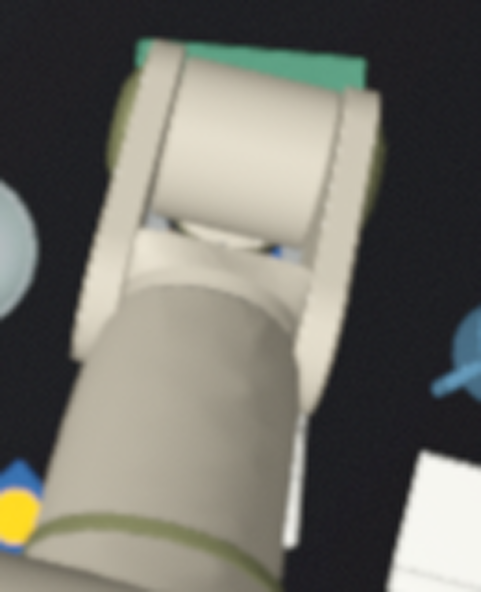

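```bash
python3 -m jog '[[[0.0014,0.0004,0],0],[[0.0029,0.0008,0],0],[[0.0043,0.0012,0],0],[[0.0058,0.0016,0],0],[[0.0072,0.002,0],0],[[0.0087,0.0025,0],0],[[0.0096,0.0027,0],0],[[0.0096,0.0027,0],0],[[0.0096,0.0027,0],0],[[0.0096,0.0027,0],0]]'; python3 - <<'E'
from h import *
go((20,26.5),.057,16)
p,d=imaging.camera("side"); cv2.imwrite("pics/side7.png",cv2.resize(p[110:220,200:330,::-1],None,fx=5,fy=5,interpolation=cv2.INTER_CUBIC))
E
```

```text
time: 8.5
position: [0.6256, -0.0152, 0.0569]
tcp_rot: [0.994, 0.105, 0.0, 0.0]
contact_force: [0.2, -1.4, 0.1]
gripper_width: 0.0856
t 8.5 tcp cad [16.5 26.6] z 0.0569 jaw 15.86 F [ 0.18 -1.36  0.14] w 0.0856
shift [ 0.0033  0.001  -0.0001] spin -0.14
```

View pics/side7.png

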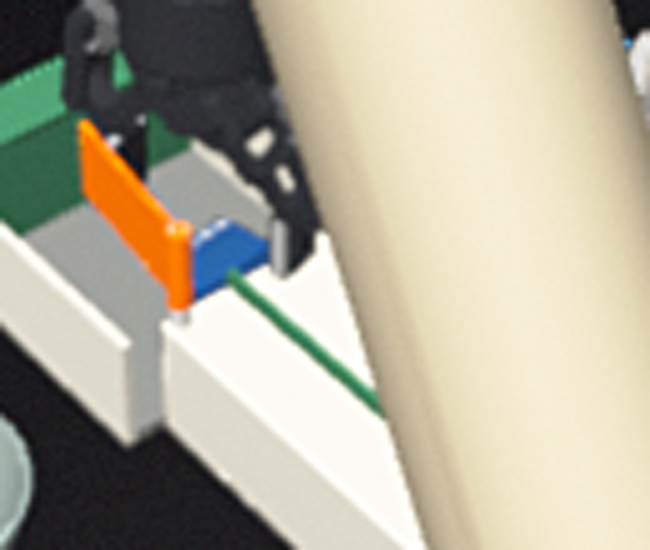

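```bash
python3 -m jog '[[[0,0,0],0],[[0,0,0],0],[[0,0,0],0],[[0,0,0],0]]'; python3 - <<'E'
from h import *
p,d=imaging.camera("side"); cv2.imwrite("pics/side8.png",cv2.resize(p[125:195,215:295,::-1],None,fx=8,fy=8,interpolation=cv2.INTER_CUBIC))
C=cloud("side",d); hsv=cv2.cvtColor(p,cv2.COLOR_RGB2HSV); m=cv2.inRange(hsv,(100,120,40),(122,255,255))>0
m[:145]=0;m[180:]=0;m[:,:230]=0;m[:,262:]=0
q=C[m]; print(m.sum(),np.percentile(q[:,2],[0,10,50,90,100]).round(3)); xy=(q[:,:2]-cad["t"])@cad["R"]*1e3; print(np.percentile(xy,[0,5,50,95,100],axis=0).round())
E
```

```text
time: 8.88
position: [0.6254, -0.0152, 0.0569]
tcp_rot: [0.994, 0.105, 0.0, 0.0]
contact_force: [0.2, -0.5, -0.3]
gripper_width: 0.0853
60 [0.039 0.048 0.051 0.053 0.083]
[[ -4. -14.]
 [ 16. -10.]
 [ 24.   8.]
 [ 29.  28.]
 [ 30.  30.]]
```

View pics/side8.png

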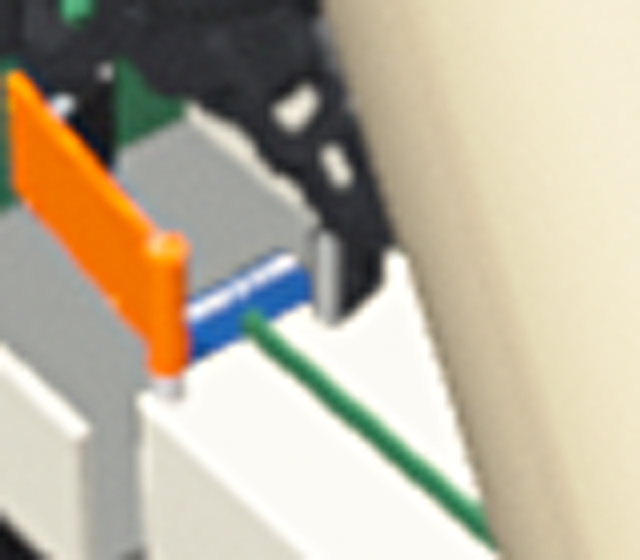

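```bash
python3 -m jog '[[[0,0,-0.004],0],[[0,0,-0.012],0],[[0,0,-0.024],0],[[0,0,-0.04],0],[[0,0,-0.06],0],[[0,0,-0.085],0],[[0,0,-0.11],0],[[0,0,-0.14],0],[[0,0,-0.16],0],[[0,0,-0.17],0],[[-0.03,0,-0.17],0],[[-0.06,0,-0.17],0],[[-0.09,0,-0.17],0],[[-0.12,0,-0.17],0],[[-0.15,0,-0.17],0],[[-0.18,0,-0.17],0],[[-0.2,0,-0.17],0],[[-0.21,0,-0.17],0],[[-0.21,0,-0.17],0],[[-0.21,0,-0.17],0]]'; python3 - <<'E'
from h import *
p,d=imaging.camera("side"); cv2.imwrite("pics/side9.png",cv2.resize(p[80:260,130:400,::-1],None,fx=2.8,fy=2.8,interpolation=cv2.INTER_CUBIC))
p,d=imaging.camera("top"); cv2.imwrite("pics/top9.png",cv2.resize(p[75:275,170:400,::-1],None,fx=2.8,fy=2.8,interpolation=cv2.INTER_CUBIC))
np.savez("top9.npz",p=p,d=d)
E
```

```text
time: 10.6
position: [0.4206, -0.0593, 0.227]
tcp_rot: [0.994, 0.105, 0.0, 0.0]
contact_force: [-0.2, 0.1, -0.3]
gripper_width: 0.0857
```

View pics/side9.png

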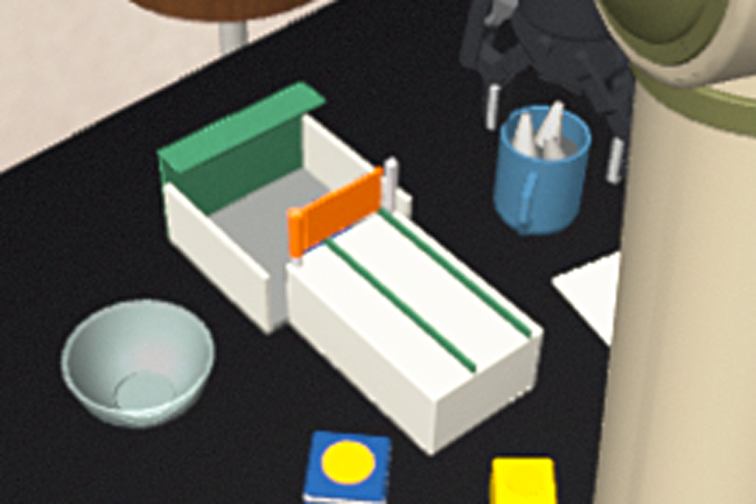

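View pics/top9.png

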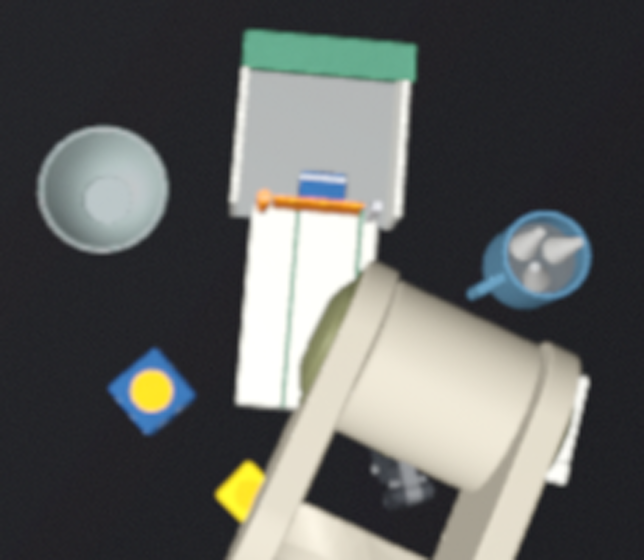

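```bash
python3 - <<'E'
from h import *
f=lambda u,v:(u/2.8+170-.3,v/2.8+75-.3)
X=plane("top",[f(301,173),f(347,175)],.05); print((X[:,:2]-cad["t"])@cad["R"]*1e3)
X=plane("top",[f(263,197),f(363,207)],.126); print((X[:,:2]-cad["t"])@cad["R"]*1e3)
s=r.read_state(); print(s["time"],s["contact_force"],abs(s["dq"]).max())
r.finish_job()
E
```

```text
[[ 36.68158493  27.86730308]
 [ 38.84775773 -15.6651199 ]]
[[ -6.76739064  62.65427909]
 [ -7.49084835 -25.19208229]]
10.7 [0.44000241 1.25249563 0.48989877] 0.0051056182492572755
the job is handed in; nothing more can be done
```

The tin is lying in the caddy's well and the flap has swung shut. I handed the job in at 10.7 s, and no verdict is reported.

**What I did:** I pushed the flap open with the leading finger while the trailing finger pushed the tin along the lane. Partway, the tin turned about 6° towards the left rail. I backed off 3 mm, shifted and turned the jaws slightly, and carried on. The tin then tipped off the deck's edge into the well. I lifted straight up so the flap could close, and pulled the arm back clear.

**Last checks:**
- **Tin:** it lies on its side. Its far face is at caddy x of about 37–39 mm and its upper face at z of about 50 mm, which puts the centre near x 18, y 6, z 28 mm. That is inside the limits, with about 8 mm to spare in x.
- **Flap:** its top edge measures x −6.8 to −7.5 mm at both ends, so it is shut.
- **Bystanders:** in the last pictures the bowl and mug look unmoved by eye. The arm hid most of the scraper, and it never came near it.
- **Forces:** the tool force readings I took while pushing stayed at about 2 N or less.

**Disagreements and gaps:**
- The open fingertips were about 35 mm behind the TCP, not the 13 mm I expected, so I set the working height from the images.
- One side-view reading of the tin in the lane was about 7 mm off in x from where the pushing finger put it, and I went by the finger.
- The force reading at hand-in was about 1.4 N with nothing touching the tool in the pictures; I took that as sensor noise.

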